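# Load a swing-out rotor in balance

### The job

Load the centrifuge rotor on its stand for the next spin: stand each of the four tubes that have a yellow dot on the cap upright in a bucket of its own, right down to the bottom, so that tubes facing each other across the hub have the same cap colour (dark blue opposite dark blue, light blue opposite light blue - the light-capped ones weigh less and the rotor must balance). Lower the tubes in rather than dropping them, and leave the two tubes without a dot standing where they are.

Things in the scene. Friction and masses are not known exactly. Their poses are not given: they have to be found in the camera images.
- rotor: Swing-out rotor on a fixed grey stand 144 mm across; origin: centre of its underside, z up. Four empty dark steel buckets, axes 70 mm from the hub axis at its +x, +y, -x, -y (+x faces -x). Bucket: 46 mm inside, mouth flared to 58; rim 99, inner floor 35 mm above the bench; hangs upright on pins 82 mm up, swings 0.35 rad to or from the hub if pushed. Arms reach 90 mm up, hub nut 109 mm.
- tube_dark_1: 50 ml self-standing screw-cap tube, dark blue cap with a round yellow dot (20 mm) on top; 112 mm tall, body 29 mm across, cap 35 mm across from 94 to 112 mm height; grip it by the cap; origin in the middle of its flat underside, z up along the tube. Mass about 70 g. Stands loose on the bench. It goes into the rotor.
- tube_dark_2: 50 ml self-standing screw-cap tube, dark blue cap with a round yellow dot (20 mm) on top; 112 mm tall, body 29 mm across, cap 35 mm across from 94 to 112 mm height; grip it by the cap; origin in the middle of its flat underside, z up along the tube. Mass about 70 g. Stands loose on the bench. It goes into the rotor.
- tube_light_1: 50 ml self-standing screw-cap tube, light blue cap with a round yellow dot (20 mm) on top; 112 mm tall, body 29 mm across, cap 35 mm across from 94 to 112 mm height; grip it by the cap; origin in the middle of its flat underside, z up along the tube. Mass about 45 g. Stands loose on the bench. It goes into the rotor.
- tube_light_2: 50 ml self-standing screw-cap tube, light blue cap with a round yellow dot (20 mm) on top; 112 mm tall, body 29 mm across, cap 35 mm across from 94 to 112 mm height; grip it by the cap; origin in the middle of its flat underside, z up along the tube. Mass about 45 g. Stands loose on the bench. It goes into the rotor.
- spare_dark: 50 ml self-standing screw-cap tube, dark blue cap with nothing on top; 112 mm tall, body 29 mm across, cap 35 mm across from 94 to 112 mm height; grip it by the cap; origin in the middle of its flat underside, z up along the tube. Mass about 70 g. Stands loose on the bench. It does not go into the rotor: leave it.
- spare_light: 50 ml self-standing screw-cap tube, light blue cap with nothing on top; 112 mm tall, body 29 mm across, cap 35 mm across from 94 to 112 mm height; grip it by the cap; origin in the middle of its flat underside, z up along the tube. Mass about 45 g. Stands loose on the bench. It does not go into the rotor: leave it.

How it is judged:
By the outcome, as a careful person would: the job done as asked, in the order asked, and still so for the second after the job is handed in, with the robot touching nothing.
It also fails if it takes over 106 s, if anything falls off the work surface, if the arm or the gripper's body presses on something with over 40 N, if the wrist force passes 120 N, or if a joint passes its speed limit or range.

### The arm

A 6-joint arm with a two-finger parallel gripper is mounted at the origin on a cart in front of the work surface, level with it; the furniture and walls round the work are solid. World frame = base frame: x ahead of the robot, y to its left, z up, the work surface at z = 0. Lengths are in m, angles in rad, forces in N, time in s.
With the tool pointing down it reaches from about 0.3 to 1 m from the base axis. Payload 5.1 kg.
Tool frame: the origin (TCP) lies midway between the tips of the shut fingers; the grasp point (between the pads) lies 19 mm behind it; z points along the fingers, y is the line along which they close (so a half turn about z gives the same grasp; the last joint's range is limited). The gripper opens to 95 mm and grips with 3 to 60 N. Pads are 20 mm wide; open, the fingers measure 119 mm over their backs; the gripper's body (75 mm by 180 mm) begins 59 mm behind the grasp point.
Start: joints at [-1.367, 0.124, 1.65, -0, 1.367, -0.083], TCP at [0.184, -0.623, 0.215] pointing down, gripper open.
Joint ranges: [-2.61, 2.61], [-1.02, 2.33], [0.03, 2.71], [-1.35, 4.49], [0.32, 2.68], [-2.91, 2.91]. Speed limits (rad/s): [2.57, 2.57, 3.14, 3.14, 3.14, 3.14].

### API

Orientations are given as a rotation vector (axis times angle).
In Python, from cell import * gives the robot as it stands.
- The arm moves only by the tool step_arm, never from a script. Its argument "series" is a list that holds one entry, the list of rows, each a list of 7 numbers: the shift along the tool's x, y, z normalised to -1 to 1, where 1 is 100 mm, then the turn, a rotation vector about the tool's x, y, z normalised to -1 to 1, where 1 is 60 degrees, then the gripper's target within -1 to 1 (fully open at 1, half-way at 0, shut at -1). A call has 1 to 8 rows; each row shifts and turns the commanded pose from where the row before left it, along the tool's axes as they then stand; what a row does not reach is not made up. A row lasts 1/12 s, in which the tool goes at most 41.7 mm and 7.16 degrees, less where a joint would pass 70% of its speed; a pose out of reach is approached as far as the arm can. A call with a number of a shift or a turn outside -1 to 1 is refused whole. A call with a gripper value outside its range is refused whole. The fingers move at their own pace and stop on an object; "force" is the grip in N (left out, the last holds). Time passes only in rows, so rows that do not move let the fingers close. It gives the time, the measured TCP pose, the force, the opening and the grip force at its end, in the units of the state.
- get_obs(): the state, without advancing time (a new reading comes with each control period).
- read_camera(name): name is "scene" or "top" or "wrist"; returns a dict with "frame" (420x560x3 uint8, blue, green, red), "intrinsics" (3x3 intrinsics, pixels), "pose" (4x4, takes a point from camera to world coordinates); the wrist camera has in their place "hand_eye" (4x4, takes a point from camera to tool coordinates, whose origin is the TCP and whose axes are the flange's). Camera axes: x right, y up, looking along -z (the intrinsics and any distortion apply to the point x, -y, -z); pixel columns grow to the right and rows downward; lengths in m; the calibration is good to about 2 mm. A picture is of the moment at which its call begins: read the wrist's pose just before it. There is no depth.
- close_job(): hands the job in; it is judged then, once.
The state is a dict: "time_s": time; "joint_positions": joint angles; "joint_velocities": joint speeds; "effort": joint torques, N m; "position": TCP position; "tool_rot": TCP orientation; "ft_force": force on the tool from outside, world axes, zero at the start; "torque": the same for the moment, N m; "finger_gap": finger opening in m; "grip_force": force on a finger pad.
Only numpy, scipy, OpenCV 4.12 (cv2) and the standard library are available. Lean on these libraries where they do the work, as an engineer would, in place of code of your own. Each camera call takes 0.05 s, during which the arm holds its last target. There are 200 camera calls.

## Working session

There is one attempt and no reset: what is moved stays moved. The work goes in short steps, Python scripts to look and compute and a tool call to move; the robot and the scene stay as the last step left them, time stands still between calls to the robot, and variables do not carry over. Pictures are saved under pics/ and viewed, at most 14 in all, crops included, and the job is handed in when it is done.

Besides the shell and the picture viewer there is one more tool, called after "Call:" by a JSON object that holds its "fn" and its "kwargs". step_arm: Moves the arm, as the interface text tells. Scaled input: -1 to 1 covers 100 mm each way for a shift and 60 degrees each way for a turn. Its arguments: {"type":"object","properties":{"series":{"type":"array"},"force":{"type":"number"}},"required":["series"]}

```bash
ls; mkdir -p pics; python3 - <<'E'
from cell import *
import cv2
print(get_obs())
for n in("top","scene"):
    r=read_camera(n); cv2.imwrite(f"pics/{n}0.png",r["frame"]); print(n,r["intrinsics"],r["pose"],[k for k in r])
E
```

```text
pics
{'time_s': 0.0, 'joint_positions': array([-1.36657847e+00,  1.24496630e-01,  1.65168386e+00, -3.76641955e-05,
        1.36750125e+00, -8.25869052e-02]), 'joint_velocities': array([ 0.00073727, -0.00123457, -0.00032622,  0.00093887, -0.00237189,
       -0.00015022]), 'effort': array([-6.78076976e-04, -4.17612255e+01, -3.59930813e+01,  7.74932373e-02,
        4.93787625e-02, -1.81725745e-04]), 'position': array([ 0.1837152 , -0.62281818,  0.21338672]), 'tool_rot': array([-3.10728241e+00, -4.48683578e-01,  2.57098741e-04]), 'ft_force': array([-0.13737651,  0.01178991,  0.03455383]), 'torque': array([0.00029983, 0.01044783, 0.00540417]), 'grip_force': 0.0, 'finger_gap': 0.09525647653552531}
top [[419.92497529   0.         282.36599787]
 [  0.         419.92497529 204.45648825]
 [  0.           0.           1.        ]] [[-1.00369268e-02  9.97629308e-01 -6.80810101e-02  4.07954367e-01]
 [-9.99949615e-01 -1.00023862e-02  8.48216698e-04 -2.83060038e-01]
 [ 1.65233281e-04  6.80860933e-02  9.97679436e-01  9.24131187e-01]
 [ 0.00000000e+00  0.00000000e+00  0.00000000e+00  1.00000000e+00]] ['frame', 'intrinsics', 'pose']
scene [[467.69284708   0.         281.55076503]
 [  0.         467.69284708 210.03542867]
 [  0.           0.           1.        ]] [[ 0.45522542  0.44826615 -0.76930311 -0.16523567]
 [-0.89014312  0.24889584 -0.38170156 -0.5737298 ]
 [ 0.02037246  0.85855013  0.51232474  0.49791009]
 [ 0.          0.          0.          1.        ]] ['frame', 'intrinsics', 'pose']
```

View pics/top0.png

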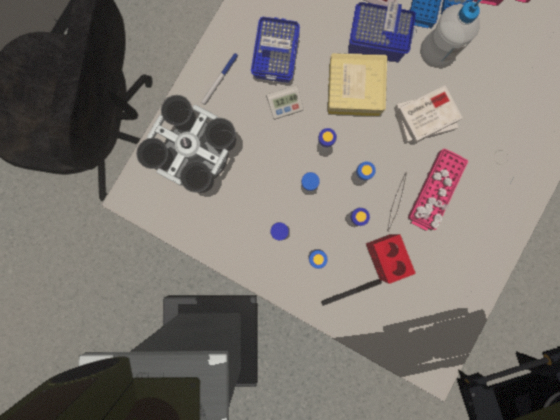

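View pics/scene0.png

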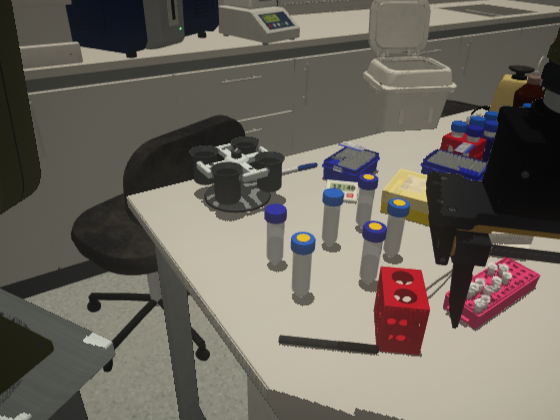

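The top view shows dotted dark caps near (327,137) and (360,216), and dotted light caps near (366,170) and (318,259). The spares are at (310,182) and (280,231). The rotor hub is at (187,143), with buckets around (179,112), (218,134), (199,177) and (154,153). The scene view agrees.

```bash
cat > h.py <<'E'
from cell import *
import cv2, numpy as np
from scipy.spatial.transform import Rotation as R
def ray(r,uv,z,T=None):
    T=r["pose"] if T is None else T; K=r["intrinsics"]
    d=np.linalg.inv(K)@[uv[0],uv[1],1]; d=T[:3,:3]@(d*[1,-1,-1]); o=T[:3,3]
    return o+d*(z-o[2])/d[2]
def proj(r,p):
    T=r["pose"]; c=T[:3,:3].T@(np.array(p)-T[:3,3]); q=r["intrinsics"]@(c*[1,-1,-1]); return q[:2]/q[2]
def blobs(m,a=25):
    n,l,s,c=cv2.connectedComponentsWithStats(m.astype(np.uint8)); return [(c[i],s[i]) for i in range(1,n) if s[i,4]>=a]
E
python3 - <<'E'
from h import *
for n in("top","scene"):
    r=read_camera(n); h=cv2.cvtColor(r["frame"],cv2.COLOR_BGR2HSV); H,S,V=cv2.split(h)
    print(n)
    for nm,m in(("yel",(H>15)&(H<30)&(S>140)&(V>120)),("blue",(H>95)&(H<130)&(S>130)&(V>60))):
        for c,s in blobs(m):
            if n=="top" and not(260<c[0]<400 and 120<c[1]<280): continue
            print(nm,c.round(1),s[2:],ray(r,c,.112).round(4), h[int(c[1]),int(c[0])])
    if n=="top":
        for c,s in blobs(cv2.morphologyEx(((V<75)*1).astype(np.uint8),cv2.MORPH_OPEN,np.ones((9,9))),100):
            if c[0]<250 and c[1]<260: print("dark",c.round(1),s,ray(r,c,.099).round(4))
        cr=r["frame"][85:205,125:250]; cv2.imwrite("pics/rot.png",cv2.resize(cr,None,fx=4.8,fy=4.8,interpolation=cv2.INTER_CUBIC))
E
```

```text
top
yel [327.2 136.1] [ 9  9 65] [ 0.5968 -0.373   0.112 ] [ 22 189 223]
yel [366.4 169.6] [ 8  8 58] [ 0.5298 -0.4483  0.112 ] [ 22 186 223]
yel [360.6 216. ] [10  9 63] [ 0.4395 -0.4348  0.112 ] [ 23 188 224]
yel [318. 259.] [ 9  9 65] [ 0.3576 -0.3512  0.112 ] [ 23 178 230]
blue [325.9 138.7] [15 16 56] [ 0.5916 -0.3704  0.112 ] [ 22 187 224]
blue [364.9 170.9] [ 17  17 102] [ 0.5273 -0.4452  0.112 ] [ 22 183 224]
blue [309.9 181.1] [ 17  17 221] [ 0.5084 -0.3378  0.112 ] [109 165 186]
blue [359.3 217.1] [17 16 75] [ 0.4375 -0.4323  0.112 ] [ 23 185 225]
blue [279.2 230.9] [ 16  16 205] [ 0.4123 -0.2771  0.112 ] [120 145 167]
blue [317.2 258.3] [ 17  18 105] [ 0.3589 -0.3497  0.112 ] [ 23 185 228]
dark [64.7 90.7] [    0     0   136   174 18513] [0.6974 0.1507 0.099 ]
dark [177.7 112.8] [163  97  29  34 770] [ 0.6501 -0.0764  0.099 ]
dark [219.5 133.1] [206 120  28  27 639] [ 0.6079 -0.1599  0.099 ]
dark [154.1 153.7] [138 140  35  27 748] [ 0.5678 -0.03    0.099 ]
dark [195.5 176.1] [182 163  28  27 644] [ 0.5221 -0.1124  0.099 ]
scene
yel [368.2 176.6] [11  4 37] [ 0.5992 -0.371
[... 328 characters left out ...]
0 736] [ 0.9916 -0.5142  0.112 ] [110 187  90]
blue [451.2 169.6] [ 66  31 467] [ 0.7066 -0.5018  0.112 ] [119 162  82]
blue [360.  171.3] [ 38  29 308] [ 0.613  -0.3507  0.112 ] [118 163 117]
blue [330.  164.7] [ 18  18 157] [ 0.6121 -0.2902  0.112 ] [119 131  78]
blue [306.7 165.5] [19  6 39] [ 0.5865 -0.2523  0.112 ] [114 138  89]
blue [333.1 196.5] [ 20  18 290] [ 0.497  -0.3424  0.112 ] [109 178 176]
blue [398.2 208.5] [ 22  19 249] [ 0.5114 -0.451   0.112 ] [110 162 123]
blue [275.1 209.2] [ 21  11 187] [ 0.4116 -0.2759  0.112 ] [120 162 151]
blue [375.  228.4] [ 23  12 117] [ 0.4348 -0.4356  0.112 ] [ 23 207 228]
blue [302.6 241.4] [ 23  18 197] [ 0.3501 -0.3533  0.112 ] [ 21 165 179]
```

View pics/rot.png

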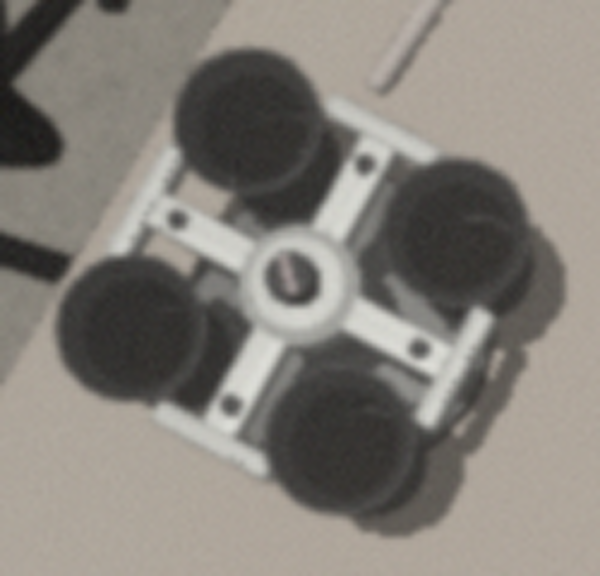

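The crop shows four rims at about A(248,121), B(457,234), C(345,440) and D(132,329), with the nut at (292,277). A faces C, and B faces D. The two views agree on the tubes to about 2 mm. I'll work out the rotor geometry while turning the tool so its x axis lines up with world x.

```bash
python3 - <<'E'
from h import *
r=read_camera("top")
P={}
for n,c,z in(("A",(248,121),.099),("B",(457,234),.099),("C",(345,440),.099),("D",(132,329),.099),("nut",(292,277),.109)):
    uv=(np.array(c)+.5)/4.8-.5+[125,85]; P[n]=ray(r,uv,z)[:2]; print(n,P[n].round(4))
c=sum(P[k] for k in"ABCD")/4; print("centre",c.round(4),[np.linalg.norm(P[k]-c).round(4) for k in"ABCD"],[np.degrees(np.arctan2(*(P[k]-c)[::-1])).round(1) for k in"ABCD"])
E
```

```text
A [ 0.6561 -0.0735]
B [ 0.6075 -0.1606]
C [ 0.5219 -0.1144]
D [ 0.569  -0.0261]
nut [ 0.5879 -0.0945]
centre [ 0.5886 -0.0936] [np.float64(0.0705), np.float64(0.0695), np.float64(0.0699), np.float64(0.0703)] [np.float64(16.6), np.float64(-74.2), np.float64(-162.7), np.float64(106.2)]
```

Call:
{"fn": "step_arm", "kwargs": {"series": [[[0,0,0,0,0,0.0914,1],[0,0,0,0,0,0.0914,0.4],[0,0,0,0,0,0.0914,0.4],[0.2,-0.3,0,0,0,0,0.4],[0.2,-0.3,0,0,0,0,0.4],[0.2,-0.3,0,0,0,0,0.4],[0.2,-0.3,0,0,0,0,0.4],[0.2,-0.3,0,0,0,0,0.4]]]}}

```text
time_s: 0.92
position: [0.2844, -0.472, 0.2145]
tool_rot: [-3.141, 0.002, -0.0]
ft_force: [0.2, -0.3, -0.4]
finger_gap: 0.0667
grip_force: 0.0
```

Call:
{"fn": "step_arm", "kwargs": {"series": [[[0.186,-0.304,0,0,0,0,0.4],[0.186,-0.304,0,0,0,0,0.4],[0.186,-0.304,0,0,0,0,0.4],[0.186,-0.304,0,0,0,0,0.4],[0,0,0.25,0,0,0,0.4],[0,0,0.25,0,0,0,0.4],[0,0,0.25,0,0,0,0.4],[0,0,0,0,0,0,0.4]]]}}

```text
time_s: 1.58
position: [0.3561, -0.3486, 0.1341]
tool_rot: [-3.134, -0.001, 0.01]
ft_force: [-1.0, 1.0, -1.6]
finger_gap: 0.0666
grip_force: 0.0
```

```bash
python3 - <<'E'
from h import *
o=get_obs(); r=read_camera("wrist"); cv2.imwrite("pics/w1.png",r["frame"]); print(o["position"],o["tool_rot"]); print(r["hand_eye"],r["intrinsics"])
T=np.eye(4);T[:3,:3]=R.from_rotvec(o["tool_rot"]).as_matrix();T[:3,3]=o["position"];T=T@r["hand_eye"]
H,S,V=cv2.split(cv2.cvtColor(r["frame"],cv2.COLOR_BGR2HSV))
for c,s in blobs((H>15)&(H<30)&(S>120)&(V>90),80): print(c,s,ray(r,c,.112,T))
E
```

```text
[ 0.35608035 -0.34861026  0.13409308] [-3.13400481e+00 -7.43686742e-04  9.92726583e-03]
[[ 8.82303010e-04  9.59782176e-01  2.80744361e-01  7.96217991e-02]
 [ 9.99999547e-01 -9.46846731e-04  9.42637123e-05  3.19317704e-05]
 [ 3.56294511e-04  2.80744150e-01 -9.59782577e-01 -1.70423900e-01]
 [ 0.00000000e+00  0.00000000e+00  0.00000000e+00  1.00000000e+00]] [[296.02612441   0.         286.20250397]
 [  0.         296.02612441 210.58586467]
 [  0.           0.           1.        ]]
[426.30045872 117.57683486] [410 101  33  34 872] [ 0.4394821  -0.43475944  0.112     ]
[289.84146341 240.44425087] [276 228  28  26 574] [ 0.35754454 -0.35101483  0.112     ]
[165.12068966 308.28448276] [163 285   8  46 116] [ 0.30204452 -0.25723242  0.112     ]
[407.41935484 310.37096774] [403 288   8  44 124] [ 0.30148402 -0.43949373  0.112     ]
```

View pics/w1.png

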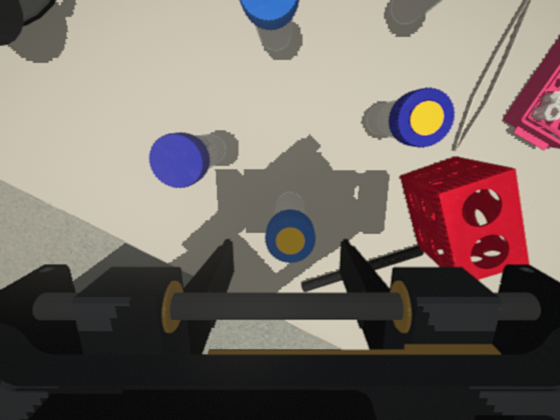

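The dotted light cap sits centred between the fingers at (290,240), and the ray gives (0.3575,-0.351). The red rack is clear of the right finger. Next I descend and grip.

Call:
{"fn": "step_arm", "kwargs": {"series": [[[0.01,0.02,0.2,0,0,0,0.4],[0,0,0.2,0,0,0,0.4],[0,0,0.1,0,0,0,0.4],[0,0,0,0,0,0,-0.5],[0,0,0,0,0,0,-0.5],[0,0,0,0,0,0,-0.5],[0,0,0,0,0,0,-0.5],[0,0,0,0,0,0,-0.5]]], "force": 20}}

```text
time_s: 2.3
position: [0.3599, -0.3547, 0.0911]
tool_rot: [3.14, -0.001, 0.002]
ft_force: [-0.2, 1.0, 1.1]
finger_gap: 0.0389
grip_force: 0.0
```

Call:
{"fn": "step_arm", "kwargs": {"series": [[[0,0,0.03,0,0,0,0],[0,0,0.03,0,0,0,0],[0,0,0,0,0,0,-0.5],[0,0,0,0,0,0,-0.5],[0,0,0,0,0,0,-0.5],[0,0,0,0,0,0,-0.5],[0,0,0,0,0,0,-0.5]]]}}

```text
time_s: 2.88
position: [0.3593, -0.3539, 0.0836]
tool_rot: [-3.141, 0.0, 0.0]
ft_force: [-0.3, -0.4, -1.5]
finger_gap: 0.0347
grip_force: 20.0
```

Call:
{"fn": "step_arm", "kwargs": {"series": [[[0,0,-0.15,0,0,0,-0.5],[0,0,-0.3,0,0,0,-0.5],[0,0,-0.35,0,0,0,-0.5],[0,0,-0.35,0,0,0,-0.5],[0,0,-0.35,0,0,0,-0.5],[0.1,-0.08,-0.22,0,0,0,-0.5],[0.2,-0.15,0,0,0,0,-0.5]]]}}

```text
time_s: 3.47
position: [0.3906, -0.3338, 0.2631]
tool_rot: [3.132, -0.005, 0.012]
ft_force: [1.0, -1.3, 0.3]
finger_gap: 0.0345
grip_force: 20.0
```

Call:
{"fn": "step_arm", "kwargs": {"series": [[[0.3,-0.23,0,0,0,0,-0.5],[0.3,-0.23,0,0,0,0,-0.5],[0.3,-0.23,0,0,0,0,-0.5],[0.3,-0.23,0,0,0,0,-0.5],[0.3,-0.24,0,0,0,0,-0.5],[0.3,-0.24,0,0,0,0,-0.5],[0.25,-0.2,0,0,0,0,-0.5],[0.15,-0.11,0,0,0,0,-0.5]]]}}

```text
time_s: 4.13
position: [0.6114, -0.1573, 0.2552]
tool_rot: [-3.141, -0.004, -0.0]
ft_force: [0.6, -0.2, -0.3]
finger_gap: 0.0345
grip_force: 20.0
```

Call:
{"fn": "step_arm", "kwargs": {"series": [[[0,0,0,0,0,0,-0.5],[0,0,0,0,0,0,-0.5]]]}}

```text
time_s: 4.3
position: [0.6096, -0.1594, 0.2551]
tool_rot: [3.142, 0.002, -0.002]
ft_force: [-0.5, -0.9, 0.5]
finger_gap: 0.0347
grip_force: 20.0
```

```bash
cat > w.py <<'E'
from h import *
import sys
o=get_obs(); r=read_camera("wrist"); cv2.imwrite(f"pics/{sys.argv[1]}.png",r["frame"]); print(o["position"],o["tool_rot"])
E
python3 w.py w2
```

```text
[ 0.60963825 -0.15935377  0.25509962] [ 3.14154394e+00  2.28725787e-03 -1.95283448e-03]
```

View pics/w2.png

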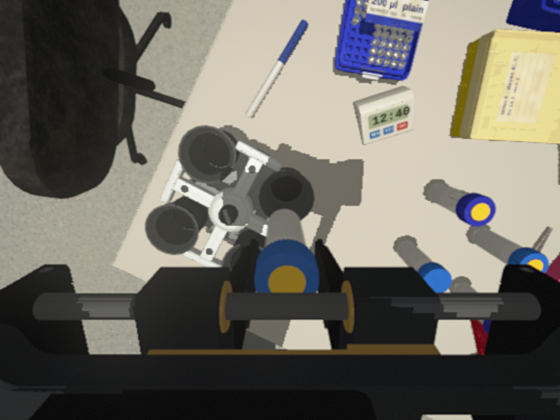

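The tube is held upright. Rims are visible at about B(285,193), A(207,153) and D(173,230). I'll cast rays from these to check the bucket positions.

```bash
python3 - <<'E'
from h import *
o=get_obs(); r=read_camera("wrist")
T=np.eye(4);T[:3,:3]=R.from_rotvec(o["tool_rot"]).as_matrix();T[:3,3]=o["position"];T=T@r["hand_eye"]
for c in((285,193),(207,153),(173,230)): print(ray(r,c,.099,T).round(4))
E
```

```text
[ 0.6137 -0.1587  0.099 ]
[ 0.6582 -0.0738  0.099 ]
[ 0.5691 -0.0273  0.099 ]
```

Call:
{"fn": "step_arm", "kwargs": {"series": [[[0.02,0,0.2,0,0,0,-0.5],[0,0,0.25,0,0,0,-0.5],[0,0,0.25,0,0,0,-0.5],[0,0,0.2,0,0,0,-0.5],[0,0,0.15,0,0,0,-0.5],[0,0,0.15,0,0,0,-0.5],[0,0,0.1,0,0,0,-0.5],[0,0,0,0,0,0,-0.5]]]}}

```text
time_s: 5.07
position: [0.6098, -0.16, 0.1231]
tool_rot: [-3.14, 0.002, 0.006]
ft_force: [-1.1, -0.2, -0.7]
finger_gap: 0.0351
grip_force: 20.0
```

Call:
{"fn": "step_arm", "kwargs": {"series": [[[0,0,0.03,0,0,0,-0.5],[0,0,0.02,0,0,0,-0.5],[0,0,0,0,0,0,-0.5]]]}}

```text
time_s: 5.32
position: [0.612, -0.1602, 0.1216]
tool_rot: [3.141, -0.0, 0.002]
ft_force: [0.4, 0.4, -0.6]
finger_gap: 0.0349
grip_force: 20.0
```

Call:
{"fn": "step_arm", "kwargs": {"series": [[[0,0,0.01,0,0,0,-0.5],[0,0,0.01,0,0,0,-0.5],[0,0,0,0,0,0,-0.5],[0,0,0,0,0,0,-0.5]]]}}

```text
time_s: 5.65
position: [0.6115, -0.16, 0.1189]
tool_rot: [3.141, -0.0, 0.0]
ft_force: [-0.6, 0.1, -1.5]
finger_gap: 0.0351
grip_force: 20.0
```

Call:
{"fn": "step_arm", "kwargs": {"series": [[[0,0,0.01,0,0,0,-0.5],[0,0,0.01,0,0,0,-0.5],[0,0,0,0,0,0,-0.5],[0,0,0,0,0,0,-0.5]]]}}

```text
time_s: 5.98
position: [0.6123, -0.16, 0.1183]
tool_rot: [3.141, -0.001, 0.004]
ft_force: [-0.0, 1.4, 4.9]
finger_gap: 0.0346
grip_force: 20.0
```

Call:
{"fn": "step_arm", "kwargs": {"series": [[[0,0,0,0,0,0,0.3],[0,0,0,0,0,0,0.3],[0,0,0,0,0,0,0.3],[0,0,-0.1,0,0,0,0.3],[0,0,-0.3,0,0,0,0.3],[0,0,-0.3,0,0,0,0.3],[0,0,-0.2,0,0,0,0.3]]]}}

```text
time_s: 6.57
position: [0.6121, -0.1603, 0.21]
tool_rot: [3.141, -0.001, 0.004]
ft_force: [0.5, 0.6, 0.8]
finger_gap: 0.0619
grip_force: 0.0
```

Call:
{"fn": "step_arm", "kwargs": {"series": [[[-0.1,0.35,0,0,0,0,0.3],[-0.1,0.36,0,0,0,0,0.3],[-0.1,0.36,0,0,0,0,0.3],[-0.1,0.36,0,0,0,0,0.3],[-0.1,0.36,0,0,0,0,0.3],[-0.1,0.36,0,0,0,0,0.3],[-0.1,0.36,0,0,0,0,0.3],[-0.1,0.36,0,0,0,0,0.3]]]}}

```text
time_s: 7.23
position: [0.5305, -0.4487, 0.2072]
tool_rot: [3.141, -0.001, 0.0]
ft_force: [0.2, 1.0, -0.3]
finger_gap: 0.0619
grip_force: 0.0
```

Call:
{"fn": "step_arm", "kwargs": {"series": [[[0,0,0.2,0,0,0,0.3],[0,0,0.3,0,0,0,0.3],[0,0,0.2,0,0,0,0.3],[0,0,0,0,0,0,0.3],[0,0,0,0,0,0,0.3]]]}}

```text
time_s: 7.65
position: [0.5305, -0.4464, 0.1353]
tool_rot: [-3.139, 0.001, 0.004]
ft_force: [0.2, 0.3, 1.1]
finger_gap: 0.0618
grip_force: 0.0
```

```bash
cat > m.py <<'E'
from h import *
o=get_obs(); r=read_camera("wrist"); print(o["position"].round(4),o["tool_rot"].round(3))
T=np.eye(4);T[:3,:3]=R.from_rotvec(o["tool_rot"]).as_matrix();T[:3,3]=o["position"];T=T@r["hand_eye"]
H,S,V=cv2.split(cv2.cvtColor(r["frame"],cv2.COLOR_BGR2HSV))
for c,s in blobs((H>15)&(H<30)&(S>120)&(V>90),200): print(c.round(),s[2:],ray(r,c,.112,T).round(4))
t=read_camera("top"); cv2.imwrite("pics/t_%d.png"%(o["time_s"]*100),t["frame"])
H,S,V=cv2.split(cv2.cvtColor(t["frame"],cv2.COLOR_BGR2HSV))
for c,s in blobs((H>15)&(H<30)&(S>140)&(V>120),15):
    if 130<c[0]<250 and 90<c[1]<210: print("top",c.round(),ray(t,c,.147).round(4))
E
python3 m.py; ls pics
```

```text
[ 0.5305 -0.4464  0.1353] [-3.139e+00  1.000e-03  4.000e-03]
[285.  53.] [127  11 525] [ 0.6503 -0.4454  0.112 ]
[171. 146.] [ 31  32 774] [ 0.5968 -0.3726  0.112 ]
[289. 243.] [ 28  25 563] [ 0.5296 -0.448   0.112 ]
[271. 345.] [ 24  12 211] [ 0.4431 -0.4347  0.112 ]
top [215. 126.] [ 0.6103 -0.1584  0.147 ]
rot.png
scene0.png
t_765.png
top0.png
w1.png
w2.png
```

The first tube is seated in bucket B. The next light cap is under the gripper.

Call:
{"fn": "step_arm", "kwargs": {"series": [[[0,0.01,0.2,0,0,0,0.3],[0,0,0.2,0,0,0,0.3],[0,0,0.12,0,0,0,0.3],[0,0,0,0,0,0,-0.5],[0,0,0,0,0,0,-0.5],[0,0,0,0,0,0,-0.5],[0,0,0,0,0,0,-0.5],[0,0,0,0,0,0,-0.5]]]}}

```text
time_s: 8.42
position: [0.532, -0.4487, 0.0865]
tool_rot: [3.14, -0.001, 0.003]
ft_force: [-0.2, 0.0, 4.8]
finger_gap: 0.0346
grip_force: 20.0
```

Call:
{"fn": "step_arm", "kwargs": {"series": [[[0,0,0,0,0,0,-0.5],[0,0,0,0,0,0,-0.5],[0,0,0,0,0,0,-0.5]]]}}

```text
time_s: 8.67
position: [0.5321, -0.4486, 0.0865]
tool_rot: [3.14, -0.001, 0.003]
ft_force: [1.0, 0.8, 6.7]
finger_gap: 0.0345
grip_force: 20.0
```

Call:
{"fn": "step_arm", "kwargs": {"series": [[[0,0,-0.15,0,0,0,-0.5],[0,0,-0.3,0,0,0,-0.5],[0,0,-0.35,0,0,0,-0.5],[0,0,-0.35,0,0,0,-0.5],[0,0,-0.35,0,0,0,-0.5],[0,-0.1,-0.2,0,0,0,-0.5],[0,-0.2,0,0,0,0,-0.5],[0,-0.33,0,0,0,0,-0.5]]]}}

```text
time_s: 9.33
position: [0.5316, -0.3869, 0.2579]
tool_rot: [3.138, -0.005, 0.005]
ft_force: [0.3, 0.4, -0.8]
finger_gap: 0.0345
grip_force: 20.0
```

Call:
{"fn": "step_arm", "kwargs": {"series": [[[0.05,-0.36,0,0,0,0,-0.5],[0.05,-0.36,0,0,0,0,-0.5],[0.05,-0.36,0,0,0,0,-0.5],[0.05,-0.36,0,0,0,0,-0.5],[0.05,-0.36,0,0,0,0,-0.5],[0.05,-0.36,0,0,0,0,-0.5],[0.05,-0.36,0,0,0,0,-0.5],[0.05,-0.36,0,0,0,0,-0.5]]]}}

```text
time_s: 10.0
position: [0.571, -0.0952, 0.2551]
tool_rot: [3.142, -0.001, -0.0]
ft_force: [0.3, -0.7, -1.1]
finger_gap: 0.0346
grip_force: 20.0
```

Call:
{"fn": "step_arm", "kwargs": {"series": [[[0,-0.35,0,0,0,0,-0.5],[0,-0.25,0,0,0,0,-0.5],[0,-0.12,0,0,0,0,-0.5],[0,0,0,0,0,0,-0.5],[0,0,0,0,0,0,-0.5],[0,0,0,0,0,0,-0.5]]]}}

```text
time_s: 10.5
position: [0.5714, -0.0263, 0.2547]
tool_rot: [3.141, -0.002, -0.0]
ft_force: [0.6, 0.2, -0.5]
finger_gap: 0.0342
grip_force: 20.0
```

Call:
{"fn": "step_arm", "kwargs": {"series": [[[0,0,0.2,0,0,0,-0.5],[0,0,0.25,0,0,0,-0.5],[0,0,0.25,0,0,0,-0.5],[0,0,0.2,0,0,0,-0.5],[0,0,0.15,0,0,0,-0.5],[0,0,0.12,0,0,0,-0.5],[0,0,0.1,0,0,0,-0.5],[0,0,0,0,0,0,-0.5]]]}}

```text
time_s: 11.17
position: [0.5701, -0.0258, 0.1253]
tool_rot: [-3.141, 0.003, 0.006]
ft_force: [0.2, 0.1, -0.8]
finger_gap: 0.0346
grip_force: 20.0
```

Call:
{"fn": "step_arm", "kwargs": {"series": [[[0,0,0.02,0,0,0,-0.5],[0,0,0.01,0,0,0,-0.5],[0,0,0.01,0,0,0,-0.5],[0,0,0,0,0,0,-0.5],[0,0,0,0,0,0,-0.5]]]}}

```text
time_s: 11.58
position: [0.5719, -0.025, 0.1244]
tool_rot: [3.141, -0.0, 0.002]
ft_force: [-0.1, 0.4, -0.6]
finger_gap: 0.0348
grip_force: 20.0
```

Call:
{"fn": "step_arm", "kwargs": {"series": [[[0,0,0.01,0,0,0,-0.5],[0,0,0.01,0,0,0,-0.5],[0,0,0,0,0,0,-0.5],[0,0,0,0,0,0,-0.5]]]}}

```text
time_s: 11.92
position: [0.5714, -0.0249, 0.1216]
tool_rot: [-3.142, 0.0, 0.0]
ft_force: [0.3, -0.1, -0.4]
finger_gap: 0.0347
grip_force: 20.0
```

Call:
{"fn": "step_arm", "kwargs": {"series": [[[0,0,0.01,0,0,0,-0.5],[0,0,0,0,0,0,-0.5],[0,0,0,0,0,0,-0.5]]]}}

```text
time_s: 12.17
position: [0.5719, -0.0249, 0.1214]
tool_rot: [-3.141, 0.001, -0.002]
ft_force: [-0.9, 1.9, 3.2]
finger_gap: 0.0343
grip_force: 20.0
```

Call:
{"fn": "step_arm", "kwargs": {"series": [[[0,0,0,0,0,0,0.3],[0,0,0,0,0,0,0.3],[0,0,0,0,0,0,0.3],[0,0,-0.1,0,0,0,0.3],[0,0,-0.3,0,0,0,0.3],[0,0,-0.3,0,0,0,0.3],[0,0,-0.2,0,0,0,0.3]]]}}

```text
time_s: 12.75
position: [0.5723, -0.0251, 0.214]
tool_rot: [3.141, -0.001, 0.005]
ft_force: [0.7, -0.7, -0.7]
finger_gap: 0.0618
grip_force: 0.0
```

Call:
{"fn": "step_arm", "kwargs": {"series": [[[-0.11,0.34,0,0,0,0,0.3],[-0.11,0.34,0,0,0,0,0.3],[-0.11,0.34,0,0,0,0,0.3],[-0.11,0.34,0,0,0,0,0.3],[-0.11,0.34,0,0,0,0,0.3],[-0.11,0.34,0,0,0,0,0.3],[-0.11,0.34,0,0,0,0,0.3],[-0.11,0.34,0,0,0,0,0.3]]]}}

```text
time_s: 13.42
position: [0.4826, -0.2986, 0.2114]
tool_rot: [3.141, -0.001, 0.001]
ft_force: [-0.0, -0.6, 0.4]
finger_gap: 0.0617
grip_force: 0.0
```

Call:
{"fn": "step_arm", "kwargs": {"series": [[[-0.11,0.34,0,0,0,0,0.3],[-0.11,0.34,0,0,0,0,0.3],[-0.11,0.34,0,0,0,0,0.3],[-0.11,0.34,0,0,0,0,0.3],[0,0,0.25,0,0,0,0.3],[0,0,0.3,0,0,0,0.3],[0,0,0.2,0,0,0,0.3],[0,0,0,0,0,0,0.3]]]}}

```text
time_s: 14.08
position: [0.4367, -0.4307, 0.1302]
tool_rot: [-3.134, 0.002, 0.01]
ft_force: [-0.4, 0.2, -1.3]
finger_gap: 0.0616
grip_force: 0.0
```

```bash
python3 m.py
```

```text
[ 0.4367 -0.4307  0.1302] [-3.134e+00  2.000e-03  1.000e-02]
[292. 241.] [ 29  27 612] [ 0.439  -0.4347  0.112 ]
top [215. 126.] [ 0.6103 -0.1584  0.147 ]
top [143. 148.] [ 0.5693 -0.0244  0.147 ]
```

Call:
{"fn": "step_arm", "kwargs": {"series": [[[0,0.02,0.2,0,0,0,0.3],[0,0,0.2,0,0,0,0.3],[0,0,0.12,0,0,0,0.3],[0,0,0,0,0,0,0.3],[0,0,0,0,0,0,-0.5],[0,0,0,0,0,0,-0.5],[0,0,0,0,0,0,-0.5],[0,0,0,0,0,0,-0.5]]]}}

```text
time_s: 14.85
position: [0.44, -0.4357, 0.0853]
tool_rot: [3.14, -0.0, 0.003]
ft_force: [-0.4, -0.1, -0.0]
finger_gap: 0.0408
grip_force: 0.0
```

Call:
{"fn": "step_arm", "kwargs": {"series": [[[0,0,0,0,0,0,-0.5],[0,0,0,0,0,0,-0.5],[0,0,0,0,0,0,-0.5]]]}}

```text
time_s: 15.1
position: [0.4398, -0.4354, 0.0848]
tool_rot: [3.14, -0.001, 0.002]
ft_force: [-0.1, 1.2, 4.2]
finger_gap: 0.0343
grip_force: 20.0
```

Call:
{"fn": "step_arm", "kwargs": {"series": [[[0,0,-0.15,0,0,0,-0.5],[0,0,-0.3,0,0,0,-0.5],[0,0,-0.35,0,0,0,-0.5],[0,0,-0.35,0,0,0,-0.5],[0,0,-0.35,0,0,0,-0.5],[0,-0.1,-0.2,0,0,0,-0.5],[0,-0.2,0,0,0,0,-0.5],[0.04,-0.3,0,0,0,0,-0.5]]]}}

```text
time_s: 15.77
position: [0.4434, -0.3764, 0.2559]
tool_rot: [3.138, -0.005, 0.004]
ft_force: [0.2, 0.8, -1.9]
finger_gap: 0.0348
grip_force: 20.0
```

Call:
{"fn": "step_arm", "kwargs": {"series": [[[0.1,-0.35,0,0,0,0,-0.5],[0.1,-0.35,0,0,0,0,-0.5],[0.1,-0.35,0,0,0,0,-0.5],[0.1,-0.35,0,0,0,0,-0.5],[0.1,-0.35,0,0,0,0,-0.5],[0.1,-0.35,0,0,0,0,-0.5],[0.1,-0.3,0,0,0,0,-0.5],[0.1,-0.23,0,0,0,0,-0.5]]]}}

```text
time_s: 16.43
position: [0.5233, -0.1095, 0.2532]
tool_rot: [-3.141, -0.002, 0.001]
ft_force: [-0.3, -0.5, -0.7]
finger_gap: 0.0346
grip_force: 20.0
```

Call:
{"fn": "step_arm", "kwargs": {"series": [[[0,0,0,0,0,0,-0.5],[0,0,0,0,0,0,-0.5],[0,0,0,0,0,0,-0.5]]]}}

```text
time_s: 16.68
position: [0.5231, -0.1123, 0.2532]
tool_rot: [3.141, -0.0, -0.001]
ft_force: [-0.2, -0.4, -0.8]
finger_gap: 0.0344
grip_force: 20.0
```

Call:
{"fn": "step_arm", "kwargs": {"series": [[[0,0,0.2,0,0,0,-0.5],[0,0,0.25,0,0,0,-0.5],[0,0,0.25,0,0,0,-0.5],[0,0,0.2,0,0,0,-0.5],[0,0,0.15,0,0,0,-0.5],[0,0,0.12,0,0,0,-0.5],[0,0,0.1,0,0,0,-0.5],[0,0,0.02,0,0,0,-0.5]]]}}

```text
time_s: 17.35
position: [0.5222, -0.1125, 0.1227]
tool_rot: [-3.141, 0.003, 0.005]
ft_force: [0.1, 0.7, -0.9]
finger_gap: 0.0346
grip_force: 20.0
```

Call:
{"fn": "step_arm", "kwargs": {"series": [[[0,0,0.01,0,0,0,-0.5],[0,0,0.01,0,0,0,-0.5],[0,0,0.01,0,0,0,-0.5],[0,0,0,0,0,0,-0.5],[0,0,0,0,0,0,-0.5]]]}}

```text
time_s: 17.77
position: [0.5239, -0.112, 0.1224]
tool_rot: [3.141, -0.0, 0.002]
ft_force: [0.2, -0.6, -0.6]
finger_gap: 0.035
grip_force: 20.0
```

Call:
{"fn": "step_arm", "kwargs": {"series": [[[0,0,0.01,0,0,0,-0.5],[0,0,0,0,0,0,-0.5],[0,0,0,0,0,0,-0.5]]]}}

```text
time_s: 18.02
position: [0.5234, -0.1119, 0.1207]
tool_rot: [-3.142, 0.0, -0.0]
ft_force: [-0.5, -1.0, -1.2]
finger_gap: 0.0343
grip_force: 20.0
```

Call:
{"fn": "step_arm", "kwargs": {"series": [[[0,0,0.01,0,0,0,-0.5],[0,0,0.01,0,0,0,-0.5],[0,0,0,0,0,0,-0.5],[0,0,0,0,0,0,-0.5]]]}}

```text
time_s: 18.35
position: [0.5241, -0.112, 0.1198]
tool_rot: [3.141, -0.001, 0.002]
ft_force: [-0.4, 1.2, 4.9]
finger_gap: 0.0345
grip_force: 20.0
```

Call:
{"fn": "step_arm", "kwargs": {"series": [[[0,0,0,0,0,0,0.3],[0,0,0,0,0,0,0.3],[0,0,0,0,0,0,0.3],[0,0,-0.1,0,0,0,0.3],[0,0,-0.3,0,0,0,0.3],[0,0,-0.3,0,0,0,0.3],[0,0,-0.2,0,0,0,0.3]]]}}

```text
time_s: 18.93
position: [0.5241, -0.1122, 0.2119]
tool_rot: [3.141, -0.001, 0.004]
ft_force: [1.2, 0.2, -0.5]
finger_gap: 0.0614
grip_force: 0.0
```

Call:
{"fn": "step_arm", "kwargs": {"series": [[[0.092,0.326,0,0,0,0,0.3],[0.092,0.326,0,0,0,0,0.3],[0.092,0.326,0,0,0,0,0.3],[0.092,0.326,0,0,0,0,0.3],[0.092,0.326,0,0,0,0,0.3],[0.092,0.326,0,0,0,0,0.3],[0.092,0.326,0,0,0,0,0.3],[0.092,0.326,0,0,0,0,0.3]]]}}

```text
time_s: 19.6
position: [0.5971, -0.3745, 0.209]
tool_rot: [-3.142, 0.001, 0.0]
ft_force: [0.3, 0.5, 0.5]
finger_gap: 0.0616
grip_force: 0.0
```

Call:
{"fn": "step_arm", "kwargs": {"series": [[[0,0,0.2,0,0,0,0.3],[0,0,0.3,0,0,0,0.3],[0,0,0.2,0,0,0,0.3],[0,0,0,0,0,0,0.3],[0,0,0,0,0,0,0.3]]]}}

```text
time_s: 20.02
position: [0.5961, -0.3723, 0.1372]
tool_rot: [-3.14, 0.001, 0.004]
ft_force: [0.5, -0.4, 1.4]
finger_gap: 0.0618
grip_force: 0.0
```

```bash
python3 m.py
```

```text
[ 0.5961 -0.3723  0.1372] [-3.14e+00  1.00e-03  4.00e-03]
[287. 240.] [ 28  26 566] [ 0.5965 -0.3731  0.112 ]
top [215. 126.] [ 0.6103 -0.1584  0.147 ]
top [143. 148.] [ 0.5691 -0.0246  0.147 ]
top [189. 172.] [ 0.5231 -0.1111  0.147 ]
```

Call:
{"fn": "step_arm", "kwargs": {"series": [[[0,0,0.2,0,0,0,0.3],[0,0,0.2,0,0,0,0.3],[0,0,0.12,0,0,0,0.3],[0,0,0,0,0,0,0.3],[0,0,0,0,0,0,-0.5],[0,0,0,0,0,0,-0.5],[0,0,0,0,0,0,-0.5],[0,0,0,0,0,0,-0.5]]]}}

```text
time_s: 20.78
position: [0.5978, -0.3734, 0.0885]
tool_rot: [3.14, -0.0, 0.003]
ft_force: [-0.7, 0.3, 0.1]
finger_gap: 0.0408
grip_force: 0.0
```

Call:
{"fn": "step_arm", "kwargs": {"series": [[[0,0,0,0,0,0,-0.5],[0,0,0,0,0,0,-0.5],[0,0,0,0,0,0,-0.5]]]}}

```text
time_s: 21.03
position: [0.5975, -0.3732, 0.0879]
tool_rot: [3.141, -0.001, 0.002]
ft_force: [-0.1, 0.3, 3.9]
finger_gap: 0.0344
grip_force: 20.0
```

Call:
{"fn": "step_arm", "kwargs": {"series": [[[0,0,-0.15,0,0,0,-0.5],[0,0,-0.3,0,0,0,-0.5],[0,0,-0.35,0,0,0,-0.5],[0,0,-0.35,0,0,0,-0.5],[0,0,-0.35,0,0,0,-0.5],[0.05,-0.1,-0.25,0,0,0,-0.5],[0.1,-0.2,0,0,0,0,-0.5],[0.1,-0.25,0,0,0,0,-0.5]]]}}

```text
time_s: 21.7
position: [0.6228, -0.3191, 0.2662]
tool_rot: [3.138, -0.004, 0.008]
ft_force: [0.5, -0.4, -1.8]
finger_gap: 0.0345
grip_force: 20.0
```

Call:
{"fn": "step_arm", "kwargs": {"series": [[[0.1,-0.32,0,0,0,0,-0.5],[0.1,-0.35,0,0,0,0,-0.5],[0.1,-0.35,0,0,0,0,-0.5],[0.05,-0.35,0,0,0,0,-0.5],[0,-0.35,0,0,0,0,-0.5],[0,-0.33,0,0,0,0,-0.5],[0,-0.25,0,0,0,0,-0.5],[0,-0.15,0,0,0,0,-0.5]]]}}

```text
time_s: 22.37
position: [0.6567, -0.0699, 0.2622]
tool_rot: [-3.141, -0.003, 0.0]
ft_force: [1.0, -0.8, -1.2]
finger_gap: 0.0343
grip_force: 20.0
```

Call:
{"fn": "step_arm", "kwargs": {"series": [[[0,0,0,0,0,0,-0.5],[0,0,0,0,0,0,-0.5],[0,0,0,0,0,0,-0.5]]]}}

```text
time_s: 22.62
position: [0.657, -0.0739, 0.2618]
tool_rot: [3.141, -0.002, -0.0]
ft_force: [-0.4, -1.1, -0.6]
finger_gap: 0.0341
grip_force: 20.0
```

Contact is expected near z = 0.123, so I descend 1.33 first and then creep.

Call:
{"fn": "step_arm", "kwargs": {"series": [[[0,-0.01,0.2,0,0,0,-0.5],[0,0,0.25,0,0,0,-0.5],[0,0,0.25,0,0,0,-0.5],[0,0,0.25,0,0,0,-0.5],[0,0,0.15,0,0,0,-0.5],[0,0,0.12,0,0,0,-0.5],[0,0,0.1,0,0,0,-0.5],[0,0,0.02,0,0,0,-0.5]]]}}

```text
time_s: 23.28
position: [0.6564, -0.0723, 0.126]
tool_rot: [-3.141, 0.002, 0.003]
ft_force: [-0.6, -0.2, -0.4]
finger_gap: 0.0347
grip_force: 20.0
```

Call:
{"fn": "step_arm", "kwargs": {"series": [[[0,0,0.01,0,0,0,-0.5],[0,0,0.01,0,0,0,-0.5],[0,0,0.01,0,0,0,-0.5],[0,0,0,0,0,0,-0.5],[0,0,0,0,0,0,-0.5]]]}}

```text
time_s: 23.7
position: [0.6575, -0.0718, 0.1256]
tool_rot: [3.141, -0.0, 0.002]
ft_force: [0.5, -0.2, -0.5]
finger_gap: 0.0346
grip_force: 20.0
```

Call:
{"fn": "step_arm", "kwargs": {"series": [[[0,0,0.01,0,0,0,-0.5],[0,0,0,0,0,0,-0.5],[0,0,0,0,0,0,-0.5]]]}}

```text
time_s: 23.95
position: [0.657, -0.0718, 0.1237]
tool_rot: [-3.142, 0.001, -0.0]
ft_force: [0.1, -0.1, -0.9]
finger_gap: 0.0345
grip_force: 20.0
```

Call:
{"fn": "step_arm", "kwargs": {"series": [[[0,0,0.01,0,0,0,-0.5],[0,0,0.01,0,0,0,-0.5],[0,0,0,0,0,0,-0.5],[0,0,0,0,0,0,-0.5]]]}}

```text
time_s: 24.28
position: [0.6577, -0.0718, 0.1229]
tool_rot: [3.141, -0.001, 0.003]
ft_force: [-0.4, 0.7, 4.8]
finger_gap: 0.0346
grip_force: 20.0
```

Bottom contact again, so I release, raise and retreat.

Call:
{"fn": "step_arm", "kwargs": {"series": [[[0,0,0,0,0,0,0.3],[0,0,0,0,0,0,0.3],[0,0,0,0,0,0,0.3],[0,0,-0.1,0,0,0,0.3],[0,0,-0.3,0,0,0,0.3],[0,0,-0.35,0,0,0,0.3],[0,0,-0.35,0,0,0,0.3],[0,0,-0.1,0,0,0,0.3]]]}}

```text
time_s: 24.95
position: [0.6597, -0.0723, 0.2496]
tool_rot: [3.14, -0.001, 0.016]
ft_force: [0.5, -0.4, 1.2]
finger_gap: 0.0617
grip_force: 0.0
```

Call:
{"fn": "step_arm", "kwargs": {"series": [[[-0.15,0.35,0,0,0,0,0.3],[-0.15,0.35,0,0,0,0,0.3],[-0.15,0.35,0,0,0,0,0.3],[-0.15,0.35,0,0,0,0,0.3],[-0.15,0.35,0,0,0,0,0.3],[-0.15,0.35,0,0,0,0,0.3],[-0.1,0.2,0,0,0,0,0.3],[0,0,0,0,0,0,0.3]]]}}

```text
time_s: 25.62
position: [0.5548, -0.3056, 0.2414]
tool_rot: [3.14, -0.009, -0.002]
ft_force: [0.2, -0.4, 0.8]
finger_gap: 0.0614
grip_force: 0.0
```

```bash
python3 m.py|grep top; python3 - <<'E'
from h import *
t=read_camera("top")["frame"][85:285,125:345]; s=read_camera("scene")["frame"][120:270,150:350]
a=cv2.resize(t,(396,360)); b=cv2.resize(s,(400,300)); b=cv2.copyMakeBorder(b,0,60,0,0,0)
cv2.imwrite("pics/fin.png",np.hstack([a,b]))
E
```

```text
top [169. 102.] [ 0.6567 -0.0718  0.147 ]
top [143. 148.] [ 0.5692 -0.0245  0.147 ]
```

View pics/fin.png

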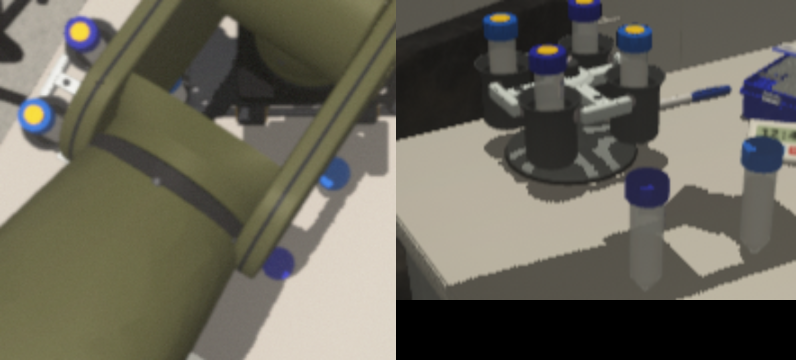

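The right half (scene view) shows all four dotted tubes upright in their buckets: dark at (547,55) faces dark at (585,8), and light at (500,25) faces light at (634,38). Both spares still stand at (647,185) and (762,155). The gripper is clear.

```bash
python3 -c "
from cell import *
print(close_job())"
```

```text
the job is handed in; nothing more can be done
None
```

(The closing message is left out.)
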